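# Nest the hose reducer loosely in the dust port

## Task

Fit the orange hose reducer into the tapered steel socket of the black dust port on the bench, tapered end down, and let it sit there loosely under its own weight, upright. Lower it in gently and do not press on it: that would wedge the tapers and drive the socket down into its flange. Leave the grey reducer, which is too wide for this port, where it stands.

Things in the scene. Friction and masses are not known exactly. Their poses are not given: they have to be found in the camera images.
- orange_reducer: Orange hose reducer, loose, about 0.12 kg, standing narrow end down. Tapered plug, 48 mm diameter at the bottom, widening evenly to 75 mm at 52 mm height; flat shoulder; then a straight spigot, 38 mm diameter, 40 mm tall (top at 92 mm): grip it across this. Origin: centre of the underside; z up its axis; yaw does not matter.
- grey_reducer: Grey hose reducer, loose, standing the same way: wider plug (68 mm diameter at the bottom, 80 mm at 52 mm height), same 38 mm spigot, top at 92 mm. Does not fit the port; leave it. Origin: centre of the underside; z up.
- dust_port: Dust port fixed to the bench: black flange, 110 mm diameter, 8 mm thick, with a 72 mm boss 30 mm high; in it a dark steel socket with a tapered bore, 72 mm diameter at the mouth (76 mm up), narrowing to 44 mm at its floor (24 mm up). Origin: centre of the underside, z up the bore. Loosely in it, the orange reducer has its underside about 32 mm above this origin, its shoulder 8 mm above the rim.
- port_mouth (a point): Centre of the port's mouth, level with the socket's rim at the start, 76 mm above the bench. The orange reducer's narrow end has 12 mm of room all round as it enters here.
- socket (a joint): How far the socket has been driven straight down into its flange, in m: 0 at the start, 0.014 at most. Friction (about 14 N) holds it; it does not come back. It must stay where it is, within 6 mm.
Not all that is in view belongs to the job. Of the things that look like the orange_reducer, take the one that is farthest from the robot's base at the start.

How it is judged (in metres and radians):
At the end, for the whole second after the job is handed in: The orange reducer sits at rest in the dust port, tapered end down: its underside 22 to 42 mm above the port's origin, centred within 10 mm, upright within 10 degrees. The socket has not been driven down by 6 mm or more. The grey reducer still stands within 30 mm of where it was (z of orange_reducer in the frame of dust_port between 0.022 and 0.042 m and horizontal distance between orange_reducer and dust_port below 0.01 m and angle between each of orange_reducer, grey_reducer's own z axis and vertical below 0.175 rad and linear speed of orange_reducer below 0.02 m/s and distance of grey_reducer from where it was at the start of the episode below 0.03 m and value of joint socket below 0.006 m); the robot touches nothing.
It fails at once if the orange reducer is pressed in so hard that the socket is driven down by more than 6 mm (value of joint socket above 0.006 m).
It fails at once if the orange reducer is dropped into the port (it falls in faster than 0.75 m/s) (horizontal distance between orange_reducer and dust_port below 0.03 m and height (world z) of orange_reducer below 0.074 m and linear speed of orange_reducer above 0.75 m/s).
It fails at once if the grey reducer is pushed away or knocked over (more than 30 mm) (distance of grey_reducer from where it was at the start of the episode above 0.03 m).
It also fails if it takes over 42 s, if anything falls off the work surface, if the arm or the gripper's body presses on something with over 40 N, if the wrist force passes 120 N, or if a joint passes its speed limit or range.

## Robot

A 6-joint arm with a two-finger parallel gripper is mounted at the origin on a cart in front of the work surface, level with it; the furniture and walls round the work are solid. World frame = base frame: x ahead of the robot, y to its left, z up, the work surface at z = 0. Lengths are in m, angles in degrees, forces in N, time in s.
With the tool pointing down it reaches from about 0.35 to 0.875 m from the base axis. Payload 4.2 kg.
Tool frame: the origin (TCP) lies midway between the tips of the shut fingers; the grasp point (between the pads) lies 19 mm behind it; y points along the fingers, z is the direction in which the jaws open and shut, and the axes are right-handed (so a half turn about y gives the same grasp; the last joint's range is limited). The gripper opens to 87 mm and grips with 3 to 60 N. Pads are 19 mm wide; open, the fingers measure 117 mm over their backs; the gripper's body (75 mm by 190 mm) begins 51 mm behind the grasp point.
Start: joints at [-60.871, 22.042, 0.453, 0, -68.411, -14.817], TCP at [0.155, -0.606, 0.201] pointing down, gripper open.
Joint ranges: [-179.83, 179.83], [-69.29, 118.12], [-61.27, 80.66], [-181.25, 117.63], [-171.15, -9.14], [-177.46, 177.46]. Speed limits (degrees/s): [159.86, 159.86, 180, 180, 180, 180].

## Interface

Orientations are given as [roll, pitch, yaw] about the fixed x, y, z axes, in that order (R = Rz(yaw) Ry(pitch) Rx(roll)).
In Python, from workcell import env gives the robot as it stands. The module is installed in compiled form; this text tells all that it offers. Calls block until the motion is done:
- env.goto(position, orientation): joint-space move of the TCP to a pose.
- env.move_straight(position, rotation=None, rate=0.15, force_limit=None): straight line of the TCP; rotation=None keeps the orientation; rate is the mean speed in m/s. With force_limit (N) it stops when the force on the tool has changed by that much, and returns True; else False.
- env.set_joints(angles): joint-space move.
- env.gripper_to(opening, grasp_force=None): opening from 0.0 (shut) to 1.0 (fully open); grasp_force is the grip in N (None keeps the last); returns when the fingers have stopped.
- env.dwell(seconds).
- env.inverse_kinematics(position, orientation): joint angles nearest the present ones, or None.
- env.read_state(): the state.
- env.grab_frame(name): name is "scene" or "top"; returns a dict with "image" (420x560x3 uint8, blue, green, red), "fx", "fy", "cx", "cy" (pixels), "position" and "orientation" of the camera in the world. Camera axes: x right, y up, looking along -z (the intrinsics and any distortion apply to the point x, -y, -z); pixel columns grow to the right and rows downward; lengths in m; the calibration is good to about 2 mm. A picture is of the moment at which its call begins. There is no depth.
A pose or a line that the arm cannot do raises env.Unreachable and nothing moves.
- env.close_job(): hands the job in, once; it reports no verdict.
Trained networks look in a picture, given as the dict that the camera call returned (one of the last four; its "shot" number tells which), for a name from the list of things; names that differ only in an ending like _2 or _b are one class to them, and where a whole thing is asked for, a point or a joint stands for the part that bears it (a point fixed in the world has none). Each returns a list of dicts, best first, with "score" (0 to 1); they miss things now and then, are a little off and sometimes report something else, mostly with a low value. They report only what shows in the picture. A call takes as long as a camera call. They do not tell look-alikes from the thing itself.
- env.search_frame(picture, thing): "xyz" ([x, y, z] in m, in world coordinates, good to about 4 mm: the middle of the surface that is visible of it).
- env.trace(picture, thing): "mask" (420x560 bool, what is visible of it).
The state is a dict: "clock": time; "joint_positions": joint angles; "qvel": joint speeds; "joint_torque": joint torques, N m; "position": TCP position; "tool_rot": TCP orientation; "force": force on the tool from outside, world axes, zero at the start; "wrist_torque": the same for the moment, N m; "opening": opening from 0.0 (shut) to 1.0 (fully open).
Only numpy, scipy, OpenCV 4.12 (cv2) and the standard library are available. Lean on these libraries where they do the work, as an engineer would, in place of code of your own. Each camera call takes 0.05 s, during which the arm holds its last target.

## Working session

There is one attempt and no reset: what is moved stays moved. The work goes in short steps, each a Python script; the robot and the scene stay as the last script left them, time stands still between calls to the robot, and variables do not carry over. Pictures are saved under pics/ and viewed, and the job is handed in when it is done.

```bash
mkdir -p pics
python3 - <<'E'
from workcell import env
import cv2
for n in ("scene","top"):
    f=env.grab_frame(n); cv2.imwrite(f"pics/{n}0.png",f["image"])
    print(n,{k:v for k,v in f.items() if k!="image"})
    for t in ("orange_reducer","grey_reducer","dust_port"):
        print(t,[(d["score"],[round(float(x),4) for x in d["xyz"]]) for d in env.search_frame(f,t)])
print(env.read_state())
E
```

```text
scene {'fx': 519.3263690517107, 'fy': 519.3263690517107, 'cx': 285.36441892698485, 'cy': 217.8569218898886, 'position': array([0.11489746, 0.78502296, 0.43872282]), 'orientation': array([  66.46713259,    0.49716492, -155.03647257]), 'shot': 1}
orange_reducer [(0.68, [0.5281, -0.1705, 0.0551])]
grey_reducer [(0.93, [0.5417, -0.0031, 0.0527]), (0.57, [0.4428, 0.2217, 0.0314])]
dust_port [(0.82, [0.4483, 0.2162, 0.0302]), (0.44, [0.5302, -0.1707, 0.0519])]
top {'fx': 418.4941588429853, 'fy': 418.4941588429853, 'cx': 278.66390813266605, 'cy': 203.67915218440314, 'position': array([ 0.36920457, -0.0092145 ,  0.92496454]), 'orientation': array([ 6.39832382e+00, -6.81235419e-02, -9.11525548e+01]), 'shot': 2}
orange_reducer [(0.87, [0.4053, -0.0627, 0.0536]), (0.83, [0.5443, -0.1831, 0.0506])]
grey_reducer [(0.68, [0.5558, -0.0202, 0.0523])]
dust_port [(0.94, [0.452, 0.1998, 0.0231])]
{'clock': 0.4, 'joint_positions': array([-6.08712245e+01,  2.20489830e+01,  4.43800902e-01, -3.40499924e-03,
       -6.84122138e+01, -1.48188262e+01]), 'qvel': array([ 0.077714  , -0.14915916,  0.13740152,  0.00956014, -0.04363759,
        0.05754047]), 'joint_torque': array([-2.86535305e-04, -3.89970338e+01,  1.87332845e+01,  4.21830475e+00,
        1.42021675e-02, -7.70247925e-05]), 'position': array([ 0.15449874, -0.60549806,  0.20040384]), 'tool_rot': array([-8.99823730e+01,  1.38875477e-03,  1.43086962e+01]), 'force': array([0.44478531, 0.77455378, 0.55855006]), 'wrist_torque': array([ 0.06724067,  0.01317016, -0.015205  ]), 'opening': 0.9993932361901368}
```

View pics/scene0.png

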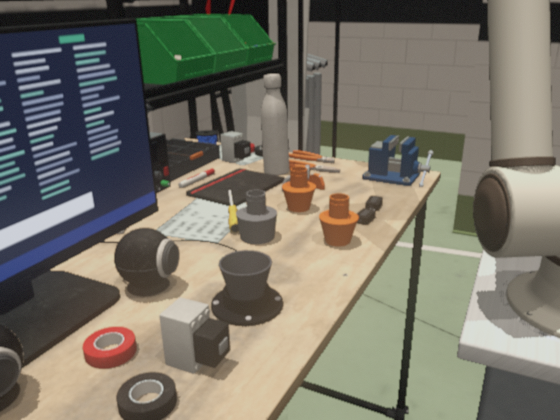

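View pics/top0.png

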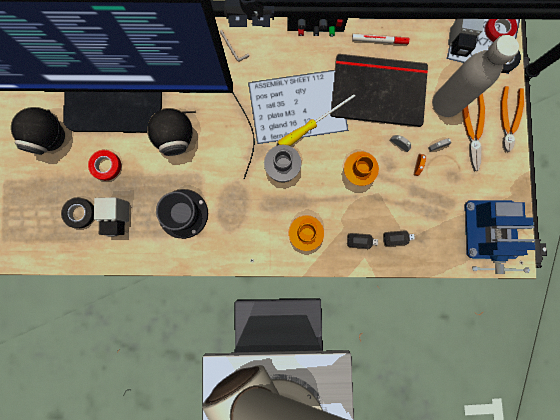

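Candidates for the orange reducer are the near one at top pixel (306,232), about 0.41 m from the base, and the far one at top (360,168), about 0.57 m. In the scene view these are (338,220) and (298,190). The description says to take the farthest, so I choose the one at top (360,168). The grey reducer is at top (283,162) and the port at (181,213). Next I check a close crop and fit the poses precisely with silhouettes.

```bash
cat > h.py <<'E'
import numpy as np, cv2
from scipy.spatial.transform import Rotation as R
from scipy.optimize import minimize
from workcell import env
PROF={"orange_reducer":[(.024,0),(.0375,.052),(.019,.052),(.019,.092)],
"grey_reducer":[(.034,0),(.040,.052),(.019,.052),(.019,.092)],
"dust_port":[(.055,0),(.055,.008),(.036,.008),(.036,.030),(.039,.076)]}
def proj(f,P):
    Rm=R.from_euler("xyz",f["orientation"],degrees=True).as_matrix()
    c=(np.asarray(P)-f["position"])@Rm
    return np.stack([f["cx"]+f["fx"]*c[:,0]/-c[:,2], f["cy"]-f["fy"]*c[:,1]/-c[:,2]],1)
def sil(f,name,x,y,z=0,S=4):
    m=np.zeros((420*S,560*S),np.uint8); a=np.linspace(0,2*np.pi,48,endpoint=False)
    pr=PROF[name]
    rings=[proj(f,np.stack([x+r*np.cos(a),y+r*np.sin(a),0*a+z+h],1)) for r,h in pr]
    for A,B in zip(rings[:-1],rings[1:]):
        h=cv2.convexHull(np.concatenate([A,B]).astype(np.float32))
        cv2.fillConvexPoly(m,np.round((h+.5)*S-.5).astype(np.int32),1)
    return m
def fit(views,name,x0,z=0):
    S=4
    ms=[cv2.resize(m.astype(np.uint8),None,fx=S,fy=S,interpolation=cv2.INTER_NEAREST) for f,m in views]
    def cost(p):
        t=0
        for (f,_),m in zip(views,ms):
            s=sil(f,name,p[0],p[1],z,S); t+=1-(s&m).sum()/(s|m).sum()
        return t
    r=minimize(cost,x0,method="Nelder-Mead",options=dict(initial_simplex=[x0,[x0[0]+.01,x0[1]],[x0[0],x0[1]+.01]],xatol=1e-4,fatol=1e-4))
    return r.x,r.fun
E
python3 - <<'E'
from h import *
fs={n:env.grab_frame(n) for n in ("scene","top")}
x0={"orange_reducer":[.54,-.18],"grey_reducer":[.55,-.01],"dust_port":[.45,.205]}
for t in x0:
    vs=[]
    for n,f in fs.items():
        best=None
        for d in env.trace(f,t):
            ys,xs=np.nonzero(d["mask"]); c=np.array([xs.mean(),ys.mean()])
            p=proj(f,[x0[t]+[.04]])[0]
            print(t,n,d["score"],c.round(1),p.round(1),len(xs))
            if np.hypot(*(c-p))<15 and best is None: best=d["mask"]
        if best is not None:
            vs.append((f,best)); print("  ",n,fit([(f,best)],t,x0[t]))
    if vs:
        r=fit(vs,t,x0[t]); print(" both",r)
        for n,f in fs.items():
            s=cv2.resize(sil(f,t,*r[0]),(560,420),interpolation=cv2.INTER_AREA)
            cs,_=cv2.findContours((s>0).astype(np.uint8),0,2); fs[n].setdefault("ov",f["image"].copy())
            cv2.drawContours(f["ov"],cs,-1,(255,255,0),1)
a=cv2.resize(fs["scene"]["ov"][140:330,180:380],None,fx=2.9,fy=2.9)
cv2.imwrite("pics/ov_s.png",a)
cv2.imwrite("pics/ov_t.png",cv2.resize(fs["top"]["ov"][120:270,140:400],None,fx=3,fy=3))
E
```

```text
orange_reducer scene 0.85 [298.5 189.6] [297.1 192.2] 1082
orange_reducer scene 0.77 [338.5 220.1] [297.1 192.2] 1469
   scene (array([ 0.5409367 , -0.18973942]), np.float64(0.03825136612021862))
orange_reducer top 0.86 [305.9 232.7] [356.1 169. ] 995
orange_reducer top 0.69 [360.7 168.1] [356.1 169. ] 925
orange_reducer top 0.49 [181.6 212.9] [356.1 169. ] 1959
   top (array([ 0.53936793, -0.18774871]), np.float64(0.05526416783932453))
 both (array([ 0.53998813, -0.18766288]), np.float64(0.0981674527240406))
grey_reducer scene 0.79 [256.4 218.6] [256.2 220.4] 1646
   scene (array([ 0.55721395, -0.02352628]), np.float64(0.049662382923110426))
grey_reducer top 0.94 [282.1 162.9] [276.8 166. ] 1080
   top (array([ 0.55466041, -0.0212676 ]), np.float64(0.04267717409401184))
 both (array([ 0.55541266, -0.02128629]), np.float64(0.1003242664657854))
dust_port scene 0.85 [246.2 289.8] [248.  284.9] 4006
   scene (array([0.45689711, 0.19850076]), np.float64(0.056268058258152065))
dust_port top 0.7 [181.8 213. ] [176.4 214.3] 2045
   top (array([0.45572617, 0.2003551 ]), np.float64(0.027071740111294984))
 both (array([0.45599393, 0.19988304]), np.float64(0.08921454267036533))
```

View pics/ov_s.png

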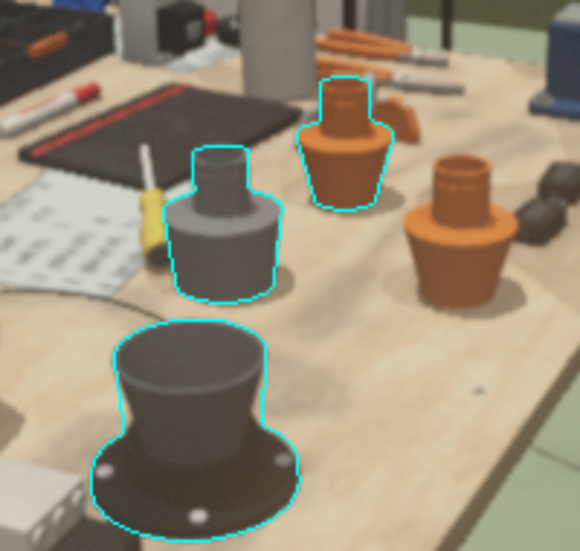

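View pics/ov_t.png

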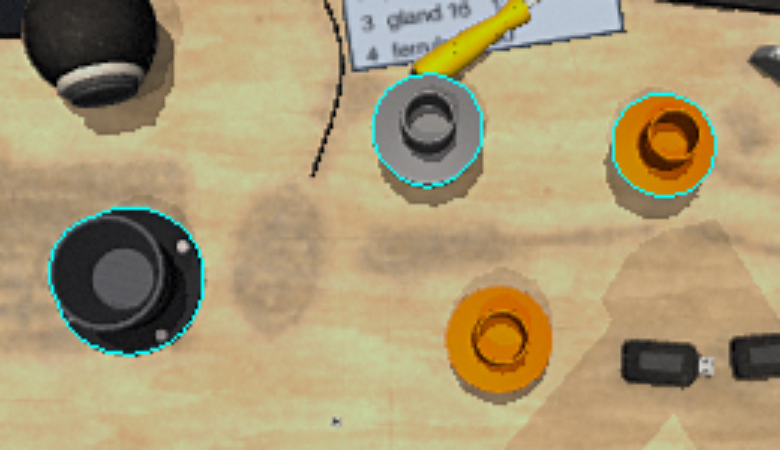

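The outlines sit tightly on all three objects. The target is the far orange reducer at (0.540, -0.188) and the port is at (0.456, 0.200). Now I grasp it.

Run:
```python
from h import *
P=[.5400,-.1877]; yaw=np.degrees(np.arctan2(P[1],P[0]))
s=lambda m:(lambda q:print(m,round(q["clock"],2),q["position"].round(4),q["tool_rot"].round(2),q["force"].round(2),round(q["opening"],3)))(env.read_state())
o=[-90,0,yaw]
print(env.inverse_kinematics(P+[.058],o), env.inverse_kinematics([.456,.2,.09],[-90,0,23.7]))
env.goto(P+[.22],o); s("above")
print(env.move_straight(P+[.12],rate=.15))
print(env.move_straight(P+[.058],rate=.06,force_limit=6)); s("down")
f=env.grab_frame("scene"); cv2.imwrite("pics/pre_s.png",cv2.resize(f["image"][80:270,180:420],None,fx=3,fy=3))
env.gripper_to(0.0,20); s("grip")
env.move_straight(P+[.23],rate=.12); s("lift")
f=env.grab_frame("scene"); cv2.imwrite("pics/lift_s.png",f["image"])
```

```text
[-2.93543424e+00  2.50186416e+01 -1.76787372e+01 -2.54444375e-14
 -4.73026212e+01 -1.06231639e+02] [ 4.24011152e+01  1.64236589e+01 -2.58968918e+01 -2.54444375e-14
 -4.76794493e+01 -1.08701115e+02]
above 2.85 [ 0.5398 -0.1883  0.22  ] [-9.001e+01  1.000e-02 -1.921e+01] [-0.18  0.51 -0.12] 1.002
False
False
down 4.85 [ 0.5404 -0.1878  0.0585] [-8.999e+01 -6.000e-02 -1.916e+01] [0.95 0.61 0.08] 0.998
grip 5.78 [ 0.5401 -0.1876  0.058 ] [-8.999e+01 -1.000e-02 -1.917e+01] [ 0.03 -0.1   0.72] 0.429
lift 7.36 [ 0.5396 -0.1876  0.2291] [-90.01   0.1  -19.17] [ 0.73 -0.25 -1.55] 0.432
```

Run:
```python
from h import *
s=lambda m:(lambda q:print(m,round(q["clock"],2),q["position"].round(4),q["tool_rot"].round(2),q["force"].round(2),round(q["opening"],3)))(env.read_state())
G=[.456,.1999]; yaw=np.degrees(np.arctan2(G[1],G[0]))
env.goto(G+[.25],[-90,0,yaw]); s("over")
env.move_straight(G+[.158],rate=.12); env.dwell(.3); s("low")
for n in ("scene","top"):
    f=env.grab_frame(n); im=f["image"].copy()
    cs,_=cv2.findContours(cv2.resize(sil(f,"orange_reducer",*G,.1),(560,420),interpolation=cv2.INTER_AREA),0,2)
    cv2.drawContours(im,cs,-1,(255,255,0),1)
    c=(150,120,350,330) if n=="scene" else (90,130,290,290)
    cv2.imwrite(f"pics/low_{n}.png",cv2.resize(im[c[1]:c[3],c[0]:c[2]],None,fx=2.85,fy=2.85))
    for t in ("orange_reducer",):
        for d in env.trace(f,t):
            ys,xs=np.nonzero(d["mask"]); print(n,t,d["score"],xs.mean().round(1),ys.mean().round(1),len(xs))
```

```text
over 8.88 [0.4563 0.1993 0.2499] [-9.001e+01  1.000e-02  2.361e+01] [ 0.03 -0.09 -0.56] 0.43
low 10.1 [0.4562 0.2001 0.1585] [-8.998e+01 -6.000e-02  2.368e+01] [ 0.36 -0.01 -1.42] 0.428
scene orange_reducer 0.68 338.5 220.4 1489
scene orange_reducer 0.67 243.9 222.7 2312
top orange_reducer 0.91 167.7 218.7 306
```

```bash
ls pics
```

```text
lift_s.png
low_scene.png
low_top.png
ov_s.png
ov_t.png
pre_s.png
scene0.png
top0.png
```

View pics/low_scene.png

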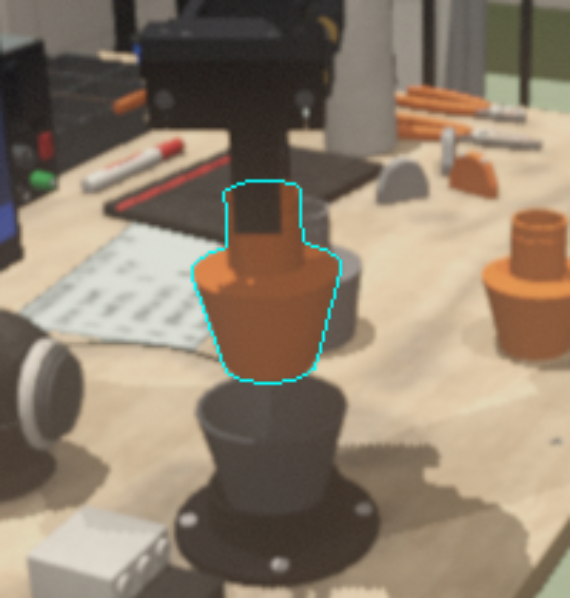

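View pics/low_top.png

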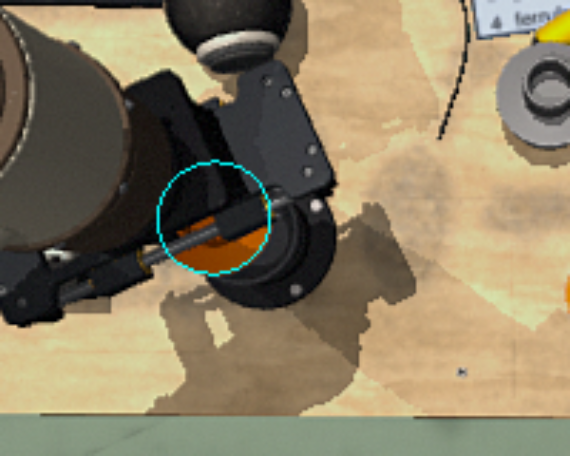

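The crop shows the reducer held upright, with its outline matching at about (243,223) px in the scene picture, directly above the port mouth. I lower it gently with force monitoring.

Run:
```python
from h import *
s=lambda m:(lambda q:print(m,round(q["clock"],2),q["position"].round(4),q["tool_rot"].round(2),q["force"].round(2),round(q["opening"],3)))(env.read_state())
G=[.456,.1999]
print(env.move_straight(G+[.106],rate=.08,force_limit=5)); env.dwell(.2); s("a")
for z in (.102,.099,.097,.095,.0935,.092):
    c=env.move_straight(G+[z],rate=.015,force_limit=3); s(f"{z} {c}")
    if c: break
env.dwell(.3); s("b")
f=env.grab_frame("scene"); cv2.imwrite("pics/in_s.png",cv2.resize(f["image"][120:330,150:350],None,fx=2.85,fy=2.85))
```

```text
False
a 11.3 [0.4563 0.2002 0.1066] [-8.998e+01 -7.000e-02  2.368e+01] [-0.24 -0.4  -1.29] 0.424
0.102 False 11.72 [0.4559 0.1998 0.1019] [-9.001e+01  2.000e-02  2.367e+01] [ 0.13  0.59 -1.35] 0.428
0.099 False 12.07 [0.4559 0.1998 0.0988] [-9.001e+01  2.000e-02  2.367e+01] [-0.76  1.05 -1.56] 0.425
0.097 False 12.35 [0.4559 0.1999 0.0969] [-9.000e+01  1.000e-02  2.367e+01] [-0.71 -0.53 -0.57] 0.426
0.095 False 12.63 [0.4559 0.1998 0.0949] [-9.000e+01  2.000e-02  2.367e+01] [ 0.13 -0.38 -0.86] 0.427
0.0935 False 12.88 [0.456  0.1999 0.0934] [-9.000e+01  1.000e-02  2.367e+01] [-0.34 -0.49 -2.12] 0.428
0.092 False 13.13 [0.4561 0.2001 0.092 ] [-8.998e+01 -2.000e-02  2.367e+01] [-0.2   1.11 -1.43] 0.428
b 13.43 [0.4561 0.2001 0.092 ] [-8.999e+01 -2.000e-02  2.367e+01] [-0.34  0.31 -1.61] 0.43
```

View pics/in_s.png

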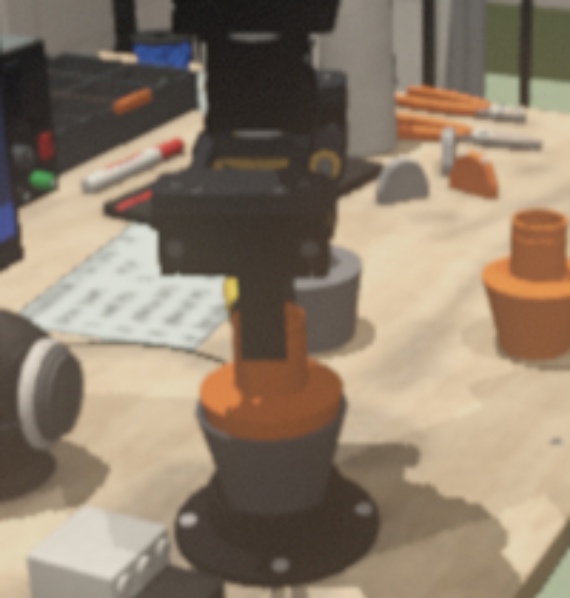

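The reducer is well centred, about 2 mm above its seat, and the wrist force shows its weight still carried with no contact. I lower it the last bit, release and retreat.

Run:
```python
from h import *
s=lambda m:(lambda q:print(m,round(q["clock"],2),q["position"].round(4),q["force"].round(2),round(q["opening"],3)))(env.read_state())
G=[.456,.1999]
print(env.move_straight(G+[.0908],rate=.01,force_limit=3)); s("low")
env.gripper_to(.75); s("open")
env.dwell(.3)
print(env.move_straight(G+[.22],rate=.1,force_limit=8)); s("up")
env.goto([.40,-.25,.30],[-90,0,-32]); env.dwell(.3); s("clear")
fs={n:env.grab_frame(n) for n in ("scene","top")}
for t,x0,z in (("orange_reducer",G,.032),("grey_reducer",[.5554,-.0213],0)):
    for n,f in fs.items():
        p=proj(f,[x0+[z+.05]])[0]
        for d in env.trace(f,t):
            ys,xs=np.nonzero(d["mask"]); c=[xs.mean(),ys.mean()]
            if np.hypot(*(c-p))<15: print(t,n,d["score"],np.round(c,1),len(xs))
            if np.hypot(*(c-p))<15 and t[0]=="g": print(fit([(f,d["mask"])],t,x0,z))
    for f in fs.values():
        o=f.setdefault("ov",f["image"].copy())
        cs,_=cv2.findContours(cv2.resize(sil(f,t,*x0,z),(560,420),interpolation=cv2.INTER_AREA),0,2)
        cv2.drawContours(o,cs,-1,(255,255,0),1)
cv2.imwrite("pics/end_s.png",cv2.resize(fs["scene"]["ov"][160:330,180:380],None,fx=3,fy=3))
cv2.imwrite("pics/end_t.png",cv2.resize(fs["top"]["ov"][120:270,140:400],None,fx=3,fy=3))
```

```text
True
low 13.69 [0.4562 0.2005 0.0909] [-0.18  1.76  1.22] 0.422
open 14.47 [0.4558 0.2003 0.0905] [-0.01  0.76 -0.32] 0.75
False
up 16.22 [0.4557 0.1997 0.2193] [ 1.22  0.4  -0.16] 0.751
clear 18.2 [ 0.4003 -0.2496  0.2999] [-0.45 -0.36 -0.83] 0.753
orange_reducer scene 0.72 [244.7 252.6] 1620
orange_reducer top 0.78 [174.1 209.5] 998
grey_reducer scene 0.62 [258.  215.7] 1387
(array([ 0.55689802, -0.0237465 ]), np.float64(0.1938857309430112))
grey_reducer top 0.7 [281.6 162.7] 1068
(array([ 0.55536437, -0.02087073]), np.float64(0.05616794992522023))
```

View pics/end_s.png

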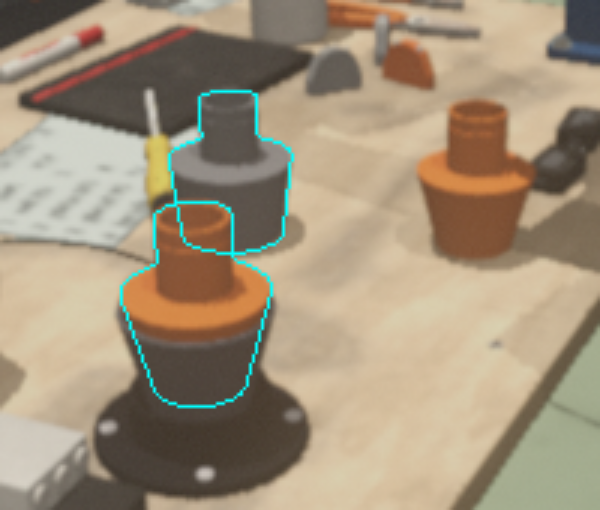

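View pics/end_t.png

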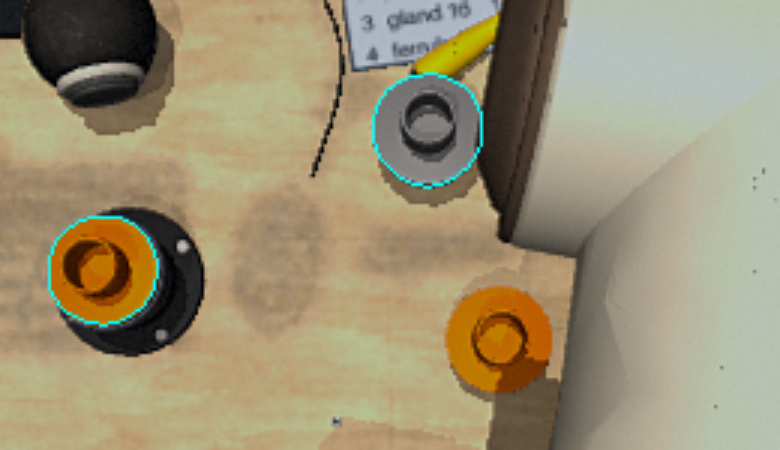

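The orange reducer sits upright in the port, and its outline at 32 mm height matches in both views (scene (245,253), top (174,210)). The grey reducer has not moved, and the arm is clear.

```bash
python3 -c "
from workcell import env
env.close_job(); print(env.read_state()['clock'])"
```

```text
the job is handed in; nothing more can be done
the job is handed in; nothing more can be done
```

The orange reducer is seated in the dust port, tapered end down, and I handed the job in at about 18 s. `close_job` reports no verdict, so success rests on my own checks below.

**What I did:** Of the two orange reducers I took the far one, at (0.540, -0.188). I gripped its spigot with 20 N and carried it over the port at (0.456, 0.200). I lowered it slowly; the 3 N force limit stopped the last step about 1 mm above the nominal seat. I then opened the fingers and backed off.

**Last checks:**
- **Fit:** In both cameras the outline drawn at 32 mm above the port's origin, centred and upright, sat on the reducer.
- **Socket:** I have no direct reading of its travel. I infer it did not move, because the force changed by only about 3 N at contact and the friction holding it is about 14 N.
- **Grey reducer:** The top view puts it within 1 mm of where it was. The scene-view fit was poorer (mismatch 0.19, against 0.05 before), because the orange reducer now partly hides it, but it gave the same position.

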